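# Right the glaze bottles and shut the rack gate

### The job

Two of the four glaze bottles in the wooden rack have tipped over its front rail: stand both upright in the lane again among the others, setting them down rather than dropping them. Then slide the rack's gate by its black grip fully home against the end stop, and let go. Keep the other two bottles standing and do not disturb anything else around the rack.

Things in the scene. Friction and masses are not known exactly. Their poses are not given: they have to be found in the camera images.
- rack: Wooden bottle rack, fixed; origin on the table top under the lane's centre. x points across the lane from open front to back, y along it, z up. Lane floor 12 mm above the table, 71 mm wide (x -35.5 to 35.5 mm), 330 mm long (y -165 to 165); berths near y = -117, -39, 39, 117. Back rail and end walls rise to 60 mm.
- front_rail (a point): Mid-length of the top of the lane's low front rail: 6 mm thick, rack x -41.5 to -35.5 mm, top 47 mm above the table, with notches 32 mm wide and 13 mm deep at the berths. In front of it the steel gate track (rack x -59 to -43 mm, top 32 mm above the table) runs from rack y = -165 to 265 mm.
- end_stop (a point): Top of the steel end stop post of the gate, 16 x 16 mm, 78 mm above the table, at rack x = -51, y = -149 mm.
- gate_plate (a point): Middle of the top edge of the sliding gate, an aluminium plate 8 mm thick (rack x), 190 mm long (rack y), 34 to 78 mm above the table. The grip stands 77 mm from here towards rack -y, 18 mm from the plate's leading end. Upright bottles stand close behind the plate.
- gate (a joint): Position of the gate along its track, m: 0 = fully open, 0.25 = fully home at the end stop. It grows towards rack -y. Starts between 0 and 0.034. Friction about 2 N; it stays where it is left.
- gate_grip (a point): Centre line of the gate's black grip, 29 mm below its top and 110 mm above the table. The grip is an upright tab 26 mm (rack x) by 14 mm (rack y), from the plate up to 139 mm above the table, at rack x = -49, y = 128 mm less the joint value; axes as the rack's. Standing bottles are 33 mm higher than the grip: a hand straight down on it meets their caps.
- bottle_a_mid (a point): Glaze squeeze bottle, one of four alike: white body 60 mm diameter, 95 mm tall, cone shoulder 20 mm, grey cylindrical cap 36 mm diameter, 45 mm tall; 160 mm in all, about 0.28 kg. Point: on its axis, 80 mm from the foot; z axis towards the cap. Starts tipped: foot on the lane floor by the back rail, leaning about 34 degrees to rack -x in a notch of the front rail, in the gate's way.
- bottle_b_mid (a point): Glaze squeeze bottle, one of four alike: white body 60 mm diameter, 95 mm tall, cone shoulder 20 mm, grey cylindrical cap 36 mm diameter, 45 mm tall; 160 mm in all, about 0.28 kg. Point: on its axis, 80 mm from the foot; z axis towards the cap. Starts tipped: foot on the lane floor by the back rail, leaning about 34 degrees to rack -x in a notch of the front rail, in the gate's way.
- bottle_c_mid (a point): Glaze squeeze bottle, one of four alike: white body 60 mm diameter, 95 mm tall, cone shoulder 20 mm, grey cylindrical cap 36 mm diameter, 45 mm tall; 160 mm in all, about 0.28 kg. Point: on its axis, 80 mm from the foot; z axis towards the cap. It stands upright in the lane from the start.
- bottle_d_mid (a point): Glaze squeeze bottle, one of four alike: white body 60 mm diameter, 95 mm tall, cone shoulder 20 mm, grey cylindrical cap 36 mm diameter, 45 mm tall; 160 mm in all, about 0.28 kg. Point: on its axis, 80 mm from the foot; z axis towards the cap. It stands upright in the lane from the start.
- bowl_mid (a point): Terracotta bowl, 130 mm across, 65 mm tall; a bystander. The point is near its middle, half-way up.
- mug_mid (a point): White mug, 76 mm across, 85 mm tall; a bystander. The point is near its middle, half-way up.
- jar_mid (a point): Glass jar with steel lid, 72 mm across, 110 mm tall, standing behind the rack; a bystander. The point is near its middle, half-way up.
- vase_mid (a point): Terracotta vase, 84 mm across, 125 mm tall, standing behind the rack; a bystander. The point is near its middle, half-way up.
- rib_mid (a point): Flat wooden shaping rib lying on the table, 60 x 110 x 8 mm; a bystander. The point is near its middle, half-way up.
- trimmer_mid (a point): Trimming tool lying on the table, 180 mm long, 14 mm thick; a bystander. The point is near its middle, half-way up.
Things that resemble listed ones, but are neither listed nor needed, are in the scene too. What is shaped like the part that bears bottle_b_mid but purple or red is not meant.

How it is judged:
By the outcome, as a careful person would: the job done as asked, in the order asked, and still so for the second after the job is handed in, with the robot touching nothing.
It also fails if it takes over 59 s, if anything falls off the work surface, if the arm or the gripper's body presses on something with over 40 N, if the wrist force passes 120 N, or if a joint passes its speed limit or range.

### The arm

A 6-joint arm with a two-finger parallel gripper is mounted at the origin on the work surface. World frame = base frame: x ahead of the robot, y to its left, z up, the work surface at z = 0. Lengths are in m, angles in rad, forces in N, time in s.
With the tool pointing down it reaches from about 0.375 to 0.9 m from the base axis. Payload 3.1 kg.
Tool frame: the origin (TCP) lies between the finger pads; the fingertips stand 22 mm ahead of it and the grasp point (between the pads) lies 3 mm ahead of it; z points along the fingers, y is the direction in which the jaws open and shut (so a half turn about z gives the same grasp; the last joint's range is limited). The gripper opens to 87 mm and grips with 3 to 60 N. Pads are 19 mm wide; open, the fingers measure 117 mm over their backs; the gripper's body (75 mm by 190 mm) begins 51 mm behind the grasp point.
Start: joints at [-1.397, 0.527, 1.433, -0, 1.181, -0.178], TCP at [0.216, -0.586, 0.209] pointing down, gripper open.
Joint ranges: [-3.08, 3.08], [-0.75, 2.2], [0.22, 2.44], [-1.43, 4.57], [0, 2.65], [-2.85, 2.85]. Speed limits (rad/s): [2.79, 2.79, 3.14, 3.14, 3.14, 3.14].

### API

Orientations are given as a unit quaternion [x, y, z, w].
In Python, from rig import get_obs, camera, get_calibration, hand_in, search_frame gives the robot as it stands.
- The arm moves only by the shell command python3 -m jog 'ROWS' [FORCE]. ROWS is JSON, a list of rows, each an object with "grip": the closure in counts, from 0 (fully open) to 255 (shut); "travel": the shift along the world's x, y, z in cm, a list of three; "twist": the turn about the world's z in degrees. A call has 1 to 8 rows; each row shifts and turns the commanded pose from where the row before left it; what a row does not reach is not made up. A row lasts 1/10 s, in which the tool goes at most 50 mm and 8.59 degrees, less where a joint would pass 70% of its speed; a pose out of reach is approached as far as the arm can. A call is refused whole if a number of a shift passes 5 or a number of a turn 8.59, either way. A call with a gripper value outside its range is refused whole. The fingers move at their own pace and stop on an object; FORCE is the grip in N (left out, the last holds). Time passes only in rows, so rows that do not move let the fingers close. It gives the time, the measured TCP pose, the force and the opening at its end, in the units of the state.
- get_obs(): the state, without advancing time (a new reading comes with each control period).
- camera(name): name is "scene" or "top" or "wrist"; returns the picture (384x512x3 uint8, red, green, blue); there is no depth.
- get_calibration(name): a dict with "fx", "fy", "cx", "cy" (pixels), "R" (3x3) and "t" (3): a world point X has camera coordinates R X + t; the wrist camera has in their place "T_tool_cam" (4x4, takes a point from camera to tool coordinates, whose origin is the TCP and whose axes are the flange's). Camera axes: x right, y down, z forward; pixel columns grow to the right and rows downward; lengths in m; the calibration is good to about 2 mm. A picture is of the moment at which its call begins: read the wrist's pose just before it. get_calibration takes no time and is no camera call.
- hand_in(): hands the job in, once; it reports no verdict.
Trained networks look in the newest picture that a camera, given by its name, has taken for a name from the list of things; names that differ only in an ending like _2 or _b are one class to them, and where a whole thing is asked for, a point or a joint stands for the part that bears it (a point fixed in the world has none). Each returns a list of dicts, best first, with "p" (0 to 1); they miss things now and then, are a little off and sometimes report something else, mostly with a low value. They report only what shows in the picture. A call takes as long as a camera call. They do not tell look-alikes from the thing itself.
- search_frame(target, camera): "at" ([x, y, z] in m, in world coordinates, good to about 4 mm: the middle of the surface that is visible of it).
The state is a dict: "time": time; "q": joint angles; "joint_velocities": joint speeds; "joint_torque": joint torques, N m; "position": TCP position; "tool_rot": TCP orientation; "ft_force": force on the tool from outside, world axes, zero at the start; "moment": the same for the moment, N m; "grip_width": finger opening in m.
Only numpy, scipy, OpenCV 4.12 (cv2) and the standard library are available. Lean on these libraries where they do the work, as an engineer would, in place of code of your own. Each camera call takes 0.05 s, during which the arm holds its last target. There are 200 camera calls.

## Working session

There is one attempt and no reset: what is moved stays moved. The work goes in short steps, Python scripts to look and compute and a shell command to move; the robot and the scene stay as the last step left them, time stands still between calls to the robot, and variables do not carry over. Pictures are saved under pics/ and viewed, about 8 in all and at most 12, crops included, and the job is handed in when it is done.

```bash
mkdir -p pics; ls; python3 - <<'E'
from rig import *
import cv2,numpy as np
o=get_obs();print(o)
for c in("scene","top"):
    im=camera(c);cv2.imwrite(f"pics/{c}0.png",im[:,:,::-1])
    for n in["bottle_a_mid","gate_grip","front_rail","end_stop","gate_plate","rack","bowl_mid","mug_mid","jar_mid","vase_mid"]:
        try:print(c,n,[(np.round(d["at"],3).tolist(),round(d["p"],2)) for d in search_frame(n,c)])
        except Exception as e:print(n,e)
a=cv2.imread("pics/scene0.png");b=cv2.imread("pics/top0.png")
E
```

```text
pics
{'time': 0.0, 'q': array([-1.39651827e+00,  5.28497281e-01,  1.43392478e+00, -3.77911179e-05,
        1.18134043e+00, -1.78517219e-01]), 'joint_velocities': array([ 1.02591744e-03,  9.40444127e-04,  2.57500329e-04, -6.31133570e-04,
        7.34558217e-05,  1.18497181e-03]), 'joint_torque': array([-6.63067094e-04, -4.40045571e+01, -1.76588702e+01,  6.31577242e-02,
        5.80914749e-02, -1.49076363e-04]), 'position': array([ 0.21582427, -0.58574248,  0.20844538]), 'tool_rot': array([ 9.84480395e-01,  1.75491238e-01, -1.51731745e-05, -1.08495435e-03]), 'ft_force': array([-0.67266202,  0.83373543,  0.29344879]), 'moment': array([ 0.03934915, -0.02833297,  0.04489143]), 'grip_width': 0.08696331960895905}
scene bottle_a_mid [([0.572, -0.053, 0.116], 0.71), ([0.576, 0.018, 0.101], 0.17)]
scene gate_grip [([0.558, 0.109, 0.079], 0.82), ([0.483, -0.267, 0.028], 0.28)]
scene front_rail [([0.64, 0.009, 0.031], 0.93)]
scene end_stop [([0.637, 0.008, 0.029], 0.9), ([0.56, 0.113, 0.079], 0.75), ([0.575, 0.023, 0.1], 0.58)]
scene gate_plate [([0.559, 0.114, 0.074], 0.75), ([0.64, 0.008, 0.03
[... 203 characters left out ...]
7)]
scene jar_mid [([0.726, -0.137, 0.086], 0.81)]
scene vase_mid [([0.746, 0.091, 0.077], 0.68), ([0.42, 0.08, 0.006], 0.48)]
top bottle_a_mid [([0.605, 0.098, 0.011], 0.71), ([0.56, -0.04, 0.118], 0.6)]
top gate_grip [([0.558, 0.176, 0.075], 0.62), ([0.592, 0.108, 0.122], 0.58)]
top front_rail [([0.603, 0.098, 0.013], 0.6), ([0.566, 0.038, 0.122], 0.2)]
top end_stop [([0.601, 0.096, 0.018], 0.79), ([0.422, -0.106, 0.011], 0.54)]
top gate_plate [([0.557, 0.174, 0.076], 0.66)]
top rack [([0.604, 0.099, 0.009], 0.63)]
top bowl_mid [([0.496, -0.292, 0.027], 0.86)]
top mug_mid [([0.468, 0.285, 0.012], 0.61)]
top jar_mid [([0.71, -0.112, 0.11], 0.94)]
top vase_mid [([0.727, 0.105, 0.085], 0.73)]
```

View pics/scene0.png

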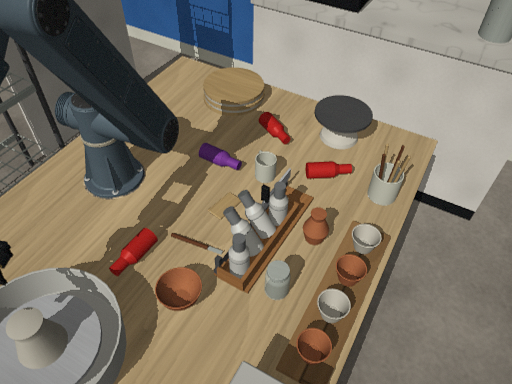

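View pics/top0.png

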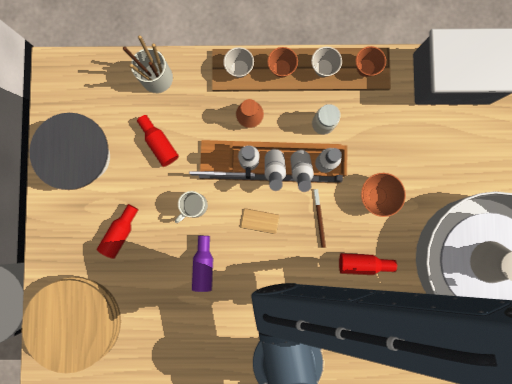

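The scene and top views show the rack running roughly along world y. The two middle bottles (top px ~(275,170) and (303,170)) lean toward the robot, and the end ones stand. The gate is open at the left with a black grip at ~(248,172). Next I zoom in to get the rack pose.

```bash
cat > h.py <<'E'
from rig import *
import cv2,numpy as np
def ray(cam,u,v,z):
    k=get_calibration(cam);R=np.array(k["R"]);t=np.array(k["t"])
    d=R.T@np.array([(u-k["cx"])/k["fx"],(v-k["cy"])/k["fy"],1]);c=-R.T@t
    return c+d*(z-c[2])/d[2]
def proj(cam,X):
    k=get_calibration(cam);p=np.array(k["R"])@np.array(X)+np.array(k["t"])
    return np.array([k["fx"]*p[0]/p[2]+k["cx"],k["fy"]*p[1]/p[2]+k["cy"]])
def rackT(x,y,yaw):
    c,s=np.cos(yaw),np.sin(yaw)
    return lambda p:np.array([x+c*p[0]-s*p[1],y+s*p[0]+c*p[1],p[2]])
E
python3 - <<'E'
from h import *
a=cv2.imread("pics/top0.png")[125:225,180:360];cv2.imwrite("pics/c1.png",cv2.resize(a,None,fx=4.4,fy=4.4,interpolation=cv2.INTER_CUBIC))
E
```

```text
(no output)
```

View pics/c1.png

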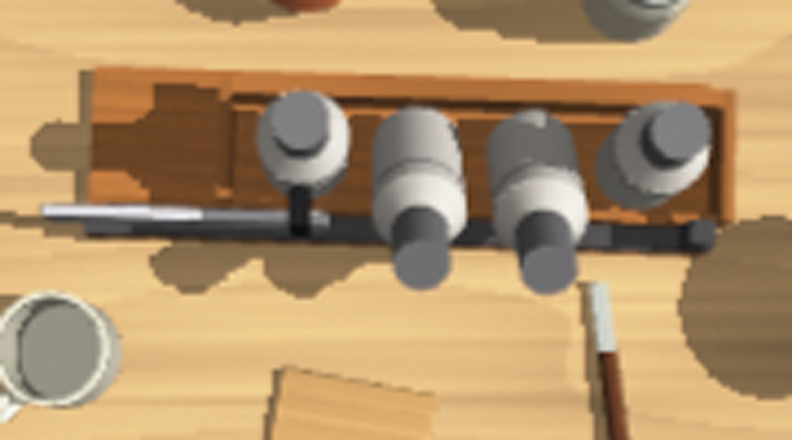

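```bash
python3 - <<'E'
from h import *
P={"capL":(301,122,.172),"capR":(678,133,.172),"tipL":(421,265,.161),"tipR":(548,270,.161),"stop":(704,231,.078),"backinL":(234,95,.060),"backinR":(722,107,.060),"gripTop":(301,190,.139),"plateL":(43,211,.078),"plateR":(326,222,.078)}
W={}
for n,(u,v,z) in P.items():
    W[n]=ray("top",u/4.4+180,v/4.4+125,z);print(n,W[n].round(4))
d=W["backinL"]-W["backinR"];print("yaw rail",np.degrees(np.arctan2(-d[0],d[1])),np.linalg.norm(d))
d=W["capL"]-W["capR"];print("yaw cap",np.degrees(np.arctan2(-d[0],d[1])),np.linalg.norm(d))
# fit
from scipy.optimize import least_squares
C=[("stop",(-.051,-.149,.078)),("backinL",(.0355,.165,.06)),("backinR",(.0355,-.165,.06))]
f=lambda q:np.concatenate([(rackT(*q)(c)-W[n])[:2] for n,c in C])
r=least_squares(f,[.6,0,0]);print(r.x,np.degrees(r.x[2]),r.fun.round(4))
q=r.x;c,s=np.cos(q[2]),np.sin(q[2])
for n in W:
    e=W[n]-[q[0],q[1],0];print(n,"rack",np.round([c*e[0]+s*e[1],-s*e[0]+c*e[1]],4))
E
```

```text
capL [0.6005 0.1085 0.172 ]
capR [ 0.5923 -0.1209  0.172 ]
tipL [0.5135 0.0356 0.161 ]
tipR [ 0.51  -0.042  0.161]
stop [ 0.5417 -0.1547  0.078 ]
backinL [0.6372 0.155  0.06  ]
backinR [ 0.627  -0.1721  0.06  ]
gripTop [0.5629 0.1092 0.139 ]
plateL [0.5576 0.2802 0.078 ]
plateR [0.5492 0.0937 0.078 ]
yaw rail -1.7918890063374802 0.3272851110581636
yaw cap -2.0507505645522977 0.22959462709190648
[ 0.59681803 -0.00742115 -0.03034228] -1.7384848205775125 [-0.0004 -0.0001  0.0001  0.0014  0.0003 -0.0013]
capL rack [0.0002 0.116 ]
capR rack [-0.0011 -0.1136]
tipL rack [-0.0846  0.0405]
tipR rack [-0.0857 -0.0372]
stop rack [-0.0506 -0.1489]
backinL rack [0.0354 0.1636]
backinR rack [ 0.0351 -0.1637]
gripTop rack [-0.0374  0.1155]
plateL rack [-0.0479  0.2863]
plateR rack [-0.0507  0.0996]
```

```bash
python3 -m jog '[{"grip":0,"travel":[1.5,3,3],"twist":-2},{"grip":0,"travel":[2.3,4.3,0.8],"twist":-3},{"grip":50,"travel":[2.3,4.3,0.8],"twist":-3},{"grip":94,"travel":[2.3,4.3,0],"twist":-3},{"grip":94,"travel":[2.3,4.3,0],"twist":-3},{"grip":94,"travel":[2.3,4.3,0],"twist":-3},{"grip":94,"travel":[2.3,4.3,0],"twist":-3},{"grip":94,"travel":[2.3,4.3,0],"twist":-2}]' 10
python3 -m jog '[{"grip":94,"travel":[2.3,4.3,0],"twist":0},{"grip":94,"travel":[2.3,4.3,0],"twist":0},{"grip":94,"travel":[2.3,4.3,0],"twist":0},{"grip":94,"travel":[2.3,4.3,0],"twist":0},{"grip":94,"travel":[0,0,0],"twist":0},{"grip":94,"travel":[0,0,0],"twist":0}]'
```

```text
time: 1.9
position: [0.3926, -0.2538, 0.2558]
tool_rot: [1.0, -0.017, 0.0, 0.0]
ft_force: [0.9, -0.3, -0.4]
grip_width: 0.0559
time: 2.5
position: [0.4841, -0.0824, 0.2555]
tool_rot: [1.0, -0.014, -0.0, 0.0]
ft_force: [-0.4, 0.0, -0.2]
grip_width: 0.0547
```

```bash
python3 -m jog '[{"grip":94,"travel":[1.9,2.0,0],"twist":0},{"grip":94,"travel":[1.8,2.0,0],"twist":0},{"grip":94,"travel":[0,0,0],"twist":0},{"grip":94,"travel":[0,0,0],"twist":0}]'
python3 - <<'E'
from h import *
from scipy.spatial.transform import Rotation as Ro
o=get_obs();cv2.imwrite("pics/w1.png",cv2.resize(camera("wrist"),(768,576))[:,:,::-1])
k=get_calibration("wrist");T=np.array(k["T_tool_cam"]);print(T.round(3))
R=Ro.from_quat(o["tool_rot"]).as_matrix()
def wp(X):
    p=T[:3,:3].T@(R.T@(np.array(X)-o["position"])-T[:3,3]);return 1.5*np.array([k["fx"]*p[0]/p[2]+k["cx"],k["fy"]*p[1]/p[2]+k["cy"]])
r=rackT(.5968,-.0074,-.0303)
for n,p in dict(tipR=(-.085,-.038,.161),tipL=(-.085,.04,.161),stop=(-.051,-.149,.078),capR=(0,-.1136,.172)).items(): print(n,wp(r(p)).round(0))
E
```

```text
time: 2.9
position: [0.5204, -0.0449, 0.2553]
tool_rot: [1.0, -0.016, -0.001, 0.0]
ft_force: [0.5, -0.4, -0.3]
grip_width: 0.0546
[[-0.    -0.969 -0.248  0.068]
 [ 1.    -0.     0.     0.001]
 [-0.    -0.248  0.969 -0.175]
 [ 0.     0.     0.     1.   ]]
tipR [373. 307.]
tipL [245. 308.]
stop [518. 235.]
capR [511. 162.]
```

View pics/w1.png

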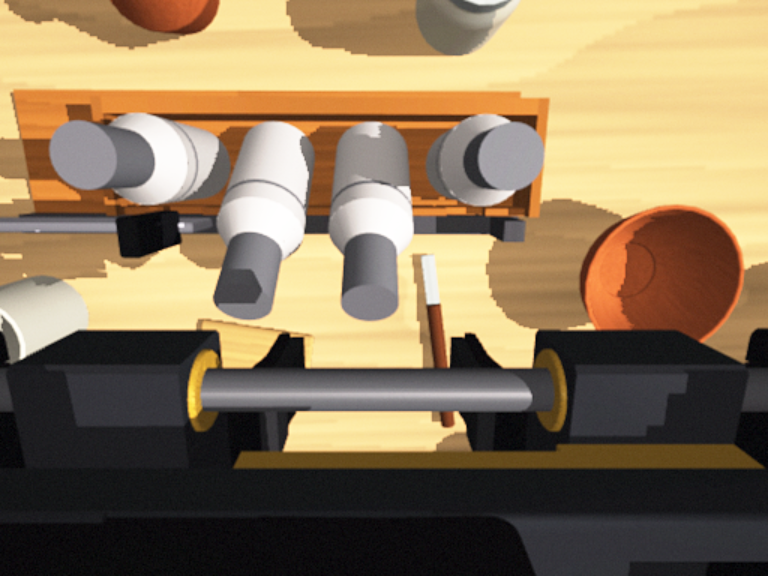

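The cap tops sit at (370,297) and (245,294), within about 3 mm of prediction. Descending on the right tipped bottle's cap.

```bash
python3 -m jog '[{"grip":94,"travel":[0.4,0.2,-3],"twist":0},{"grip":94,"travel":[0,0,-3],"twist":0},{"grip":94,"travel":[0,0,-3],"twist":0},{"grip":94,"travel":[0,0,-1.8],"twist":0},{"grip":94,"travel":[0,0,0],"twist":0},{"grip":94,"travel":[0,0,0],"twist":0}]' 8
python3 -m jog '[{"grip":130,"travel":[0,0,0],"twist":0},{"grip":190,"travel":[0,0,0],"twist":0},{"grip":190,"travel":[0,0,0],"twist":0},{"grip":190,"travel":[0,0,0],"twist":0},{"grip":190,"travel":[0,0,0],"twist":0}]' 8
```

```text
time: 3.55
position: [0.5247, -0.0426, 0.1477]
tool_rot: [1.0, -0.016, -0.0, 0.0]
ft_force: [-1.2, 0.3, 0.6]
grip_width: 0.0549
time: 4.05
position: [0.525, -0.0413, 0.1479]
tool_rot: [1.0, -0.015, 0.0, 0.0]
ft_force: [-0.2, 0.6, 2.2]
grip_width: 0.0305
```

```bash
python3 -m jog '[{"grip":190,"travel":[0,0,0],"twist":0},{"grip":190,"travel":[0,0,0],"twist":0}]'
python3 - <<'E'
from h import *
cv2.imwrite("pics/w2.png",camera("wrist")[100:384,:,::-1])
a=camera("scene")[140:300,170:330,::-1]
cv2.imwrite("pics/m2.png",np.hstack([cv2.resize(cv2.imread("pics/w2.png"),(520,290)),cv2.resize(a,(280,290),interpolation=cv2.INTER_CUBIC)]))
E
```

```text
time: 4.25
position: [0.5248, -0.0413, 0.1477]
tool_rot: [1.0, -0.015, -0.0, -0.0]
ft_force: [-0.6, 1.7, 3.1]
grip_width: 0.0309
```

View pics/m2.png

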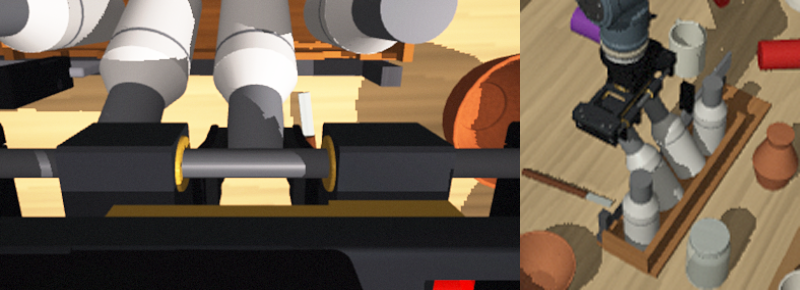

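```bash
cat >> h.py <<'E'
from scipy.spatial.transform import Rotation as Ro
def wray(u,v,pos,quat):
    k=get_calibration("wrist");T=np.array(k["T_tool_cam"]);R=Ro.from_quat(quat).as_matrix()
    d=R@T[:3,:3]@np.array([(u-k["cx"])/k["fx"],(v-k["cy"])/k["fy"],1]);return R@T[:3,3]+np.array(pos),d/np.linalg.norm(d)
def tray(cam,u,v):
    a=ray(cam,u,v,0);b=ray(cam,u,v,.3);return b,(a-b)/np.linalg.norm(a-b)
def tri(r1,r2):
    (a,d),(b,e)=r1,r2
    s=np.linalg.lstsq(np.stack([d,-e],1),b-a,rcond=None)[0];p,q=a+s[0]*d,b+s[1]*e;return (p+q)/2,np.linalg.norm(p-q)
E
python3 - <<'E'
from h import *
st=([.5204,-.0449,.2553],[.99987,-.016,-.0005,0])
print(get_calibration("wrist")["fy"],get_calibration("wrist")["cy"])
for n,w,t in [("tipR",(370,297),(548,270)),("tipL",(245,294),(421,265)),("capR",(511,157),(678,133)),("capL",(85,155),(301,122)),("stop",(510,229),(704,231))]:
    print(n,tri(wray(w[0]/1.5,w[1]/1.5,*st),tray("top",t[0]/4.4+180,t[1]/4.4+125)))
E
```

```text
305.1703459020725 195.9350798183681
tipR (array([ 0.51204611, -0.04251229,  0.14337819]), np.float64(0.003344242430384713))
tipL (array([0.51653457, 0.03672803, 0.14770794]), np.float64(0.005160700442010131))
capR (array([ 0.59614597, -0.12574688,  0.1512107 ]), np.float64(0.0020311154676404745))
capL (array([0.60254025, 0.10884045, 0.17221886]), np.float64(0.004087838963742596))
stop (array([ 0.54355003, -0.15789891,  0.05273313]), np.float64(0.004033376343337044))
```

```bash
python3 - <<'E'
from h import *
a=cv2.imread("pics/w2.png")[50:200,170:350];a=np.clip(a.astype(float)*1.8,0,255).astype(np.uint8)
cv2.imwrite("pics/z2.png",cv2.resize(a,None,fx=4,fy=4,interpolation=cv2.INTER_CUBIC))
E
```

```text
(no output)
```

View pics/z2.png

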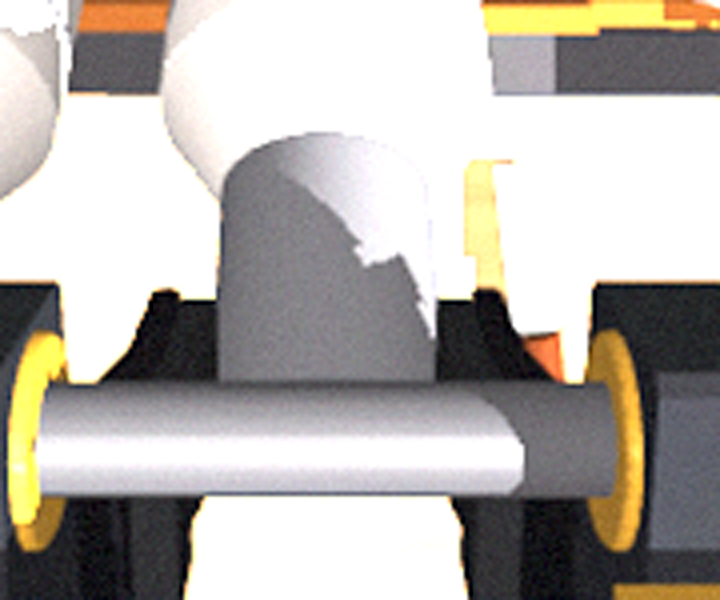

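```bash
python3 -m jog '[{"grip":190,"travel":[0.6,0,0.4],"twist":0},{"grip":190,"travel":[0.9,-0.05,0.4],"twist":0},{"grip":190,"travel":[1,-0.03,0.3],"twist":0},{"grip":190,"travel":[1,-0.03,0.2],"twist":0},{"grip":190,"travel":[1,-0.03,0.1],"twist":0},{"grip":190,"travel":[1,-0.03,0],"twist":0},{"grip":190,"travel":[1,-0.03,0],"twist":0},{"grip":190,"travel":[0.8,-0.03,0],"twist":0}]' 10
python3 -m jog '[{"grip":190,"travel":[0,0,0],"twist":0},{"grip":190,"travel":[0,0,0],"twist":0}]'
python3 - <<'E'
from h import *
a=camera("scene")[150:300,190:320,::-1];b=camera("top")[120:200,240:360,::-1];w=camera("wrist")[100:300,:,::-1]
f=lambda i,s:cv2.resize(i,s,interpolation=cv2.INTER_CUBIC)
cv2.imwrite("pics/m3.png",np.vstack([np.hstack([f(a,(346,400)),f(w,(454,400))]),f(b[:,:],(800,533))[80:280]]))
E
```

```text
time: 5.15
position: [0.6012, -0.0443, 0.1629]
tool_rot: [1.0, -0.016, 0.003, 0.001]
ft_force: [0.2, -0.4, 2.6]
grip_width: 0.022
time: 5.35
position: [0.6005, -0.0441, 0.1627]
tool_rot: [1.0, -0.016, 0.003, 0.0]
ft_force: [1.0, -0.7, 6.3]
grip_width: 0.0222
```

View pics/m3.png

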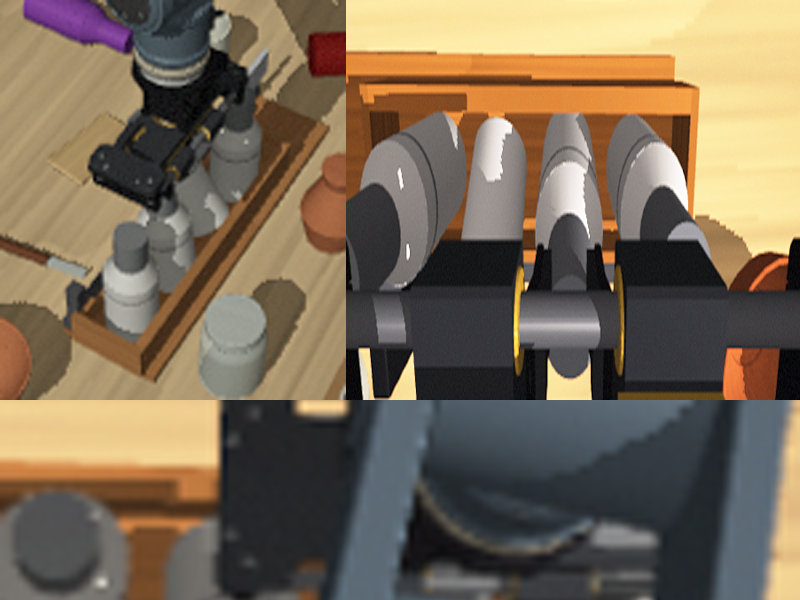

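The gripper closed to 22 mm, so the cap slipped out and the bottle is still leaning. It must sit lower than I assumed. I'll open, back off upward and measure again.

```bash
python3 -m jog '[{"grip":94,"travel":[0,0,0],"twist":0},{"grip":94,"travel":[0,0,0],"twist":0},{"grip":94,"travel":[0,0,1],"twist":0},{"grip":94,"travel":[0,0,3],"twist":0},{"grip":94,"travel":[-4,0,4],"twist":0},{"grip":94,"travel":[-5,0,0],"twist":0},{"grip":94,"travel":[-5,0,0],"twist":0},{"grip":94,"travel":[-5,0,0],"twist":0}]'
python3 -m jog '[{"grip":94,"travel":[-2,0,0],"twist":0},{"grip":94,"travel":[0,0,0],"twist":0},{"grip":94,"travel":[0,0,0],"twist":0}]'
python3 - <<'E'
from h import *
o=get_obs();print(o["position"].round(4).tolist(),o["tool_rot"].round(4).tolist())
a=camera("scene")[140:300,170:330,::-1];w=camera("wrist")[:,:,::-1];cv2.imwrite("pics/w3.png",w);t=camera("top");cv2.imwrite("pics/top3.png",t[:,:,::-1])
f=lambda i,s:cv2.resize(i,s,interpolation=cv2.INTER_CUBIC)
cv2.imwrite("pics/m4.png",np.vstack([np.hstack([f(a,(400,400)),f(w[40:200,140:300],(400,400))]),f(t[130:200,200:360,::-1],(800,350))[:200]]))
E
```

```text
time: 6.3
position: [0.4101, -0.0434, 0.2368]
tool_rot: [1.0, -0.015, -0.001, 0.0]
ft_force: [0.4, -0.7, 0.0]
grip_width: 0.0547
time: 6.6
position: [0.3933, -0.0441, 0.2372]
tool_rot: [1.0, -0.016, 0.001, 0.0]
ft_force: [0.9, 0.4, -0.9]
grip_width: 0.0548
[0.3933, -0.0441, 0.2372] [0.9999, -0.0159, 0.0008, 0.0003]
```

View pics/m4.png

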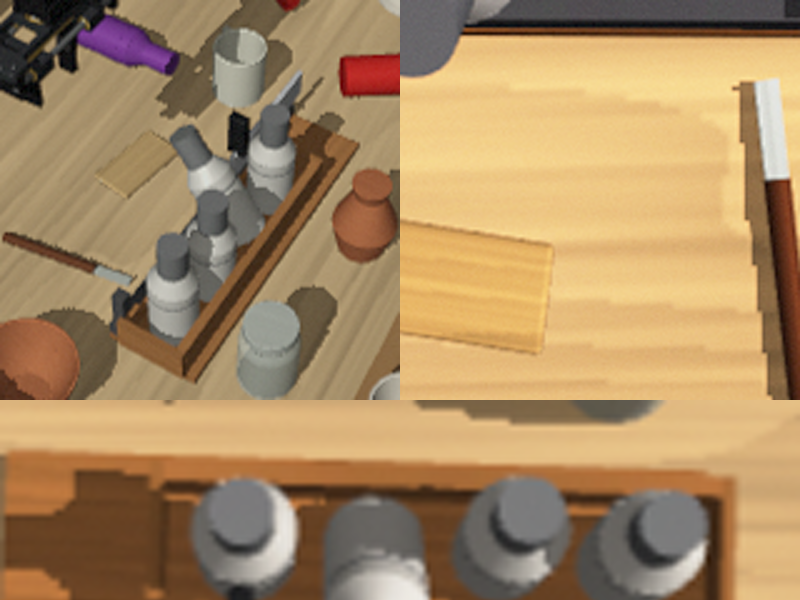

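The right bottle now stands upright; in the scene crop only the left one at (205,170) still leans. I'll triangulate the left cap from scene and top, which have a wide baseline, and verify the three standing caps.

```bash
python3 - <<'E'
from h import *
q=(.5968,-.0074,-.0303);c,s=np.cos(q[2]),np.sin(q[2])
S=lambda u,v:tray("scene",u/2.5+170,v/2.5+140)
T=lambda u,v:tray("top",u/5+200,v/5+130-80)  # placeholder
for n,a,b in [("tipL",(182,132),(421/4.4+180,265/4.4+125)),("capL",(275,112),(240/5+200,(515-400)/5+130)),("mid",(212,201),(532/5+200,(512-400)/5+130)),("capR",(173,242),(672/5+200,(525-400)/5+130)),("capLbase_tip",(196,160),(421/4.4+180,228/4.4+125))]:
    p,g=tri(S(*a),tray("top",*b));e=p-[q[0],q[1],0]
    print(n,p.round(4),"gap",round(g,4),"rack",np.round([c*e[0]+s*e[1],-s*e[0]+c*e[1],p[2]],4))
r=rackT(*q)
# predicted scene crop pixels of cap top centre for model
for h in (160,140,115,0):
    for x0 in(-14,-20):
        th=np.radians(34);X=r(np.array([x0+30*np.cos(th)-h*np.sin(th),40.5,12+30*np.sin(th)+h*np.cos(th)])/1000)
        print(h,x0,((proj("scene",X)-[170,140])*2.5).round(0),((proj("top",X)-[180,125])*4.4).round(0))
E
```

```text
tipL [0.5158 0.037  0.1605] gap 0.0052 rack [-0.0824  0.042   0.1605]
capL [0.6024 0.1113 0.1732] gap 0.0065 rack [0.002  0.1188 0.1732]
mid [ 0.603  -0.0455  0.1714] gap 0.0059 rack [ 0.0074 -0.0378  0.1714]
capR [ 0.5952 -0.1193  0.1754] gap 0.0067 rack [ 0.0018 -0.1119  0.1754]
capLbase_tip [0.54   0.0338 0.1263] gap 0.0004 rack [-0.058   0.0394  0.1263]
160 -14 [182. 134.] [421. 255.]
160 -20 [178. 132.] [421. 265.]
140 -14 [190. 146.] [420. 240.]
140 -20 [186. 144.] [420. 249.]
115 -14 [199. 162.] [419. 221.]
115 -20 [195. 160.] [419. 230.]
0 -14 [242. 231.] [414. 143.]
0 -20 [238. 229.] [414. 151.]
```

The model holds: the left cap top is at rack (-82, 42, 160). The middle bottle now stands at (7, -38) with its cap at z = 171. Now the left bottle.

```bash
python3 -m jog '[{"grip":94,"travel":[3.5,2,0.5],"twist":0},{"grip":94,"travel":[3.5,2,0.5],"twist":0},{"grip":94,"travel":[3.5,2,0],"twist":0},{"grip":94,"travel":[2.9,2,0],"twist":0},{"grip":94,"travel":[0,0,0],"twist":0},{"grip":94,"travel":[0,0,0],"twist":0}]' 8
python3 -m jog '[{"grip":94,"travel":[0,0,-3.5],"twist":0},{"grip":94,"travel":[0,0,-3],"twist":0},{"grip":94,"travel":[0,0,-2],"twist":0},{"grip":94,"travel":[0,0,-1.5],"twist":0},{"grip":94,"travel":[0,0,0],"twist":0},{"grip":94,"travel":[0,0,0],"twist":0}]'
```

```text
time: 7.35
position: [0.5272, 0.0368, 0.2459]
tool_rot: [1.0, -0.015, -0.001, 0.0]
ft_force: [-0.4, -0.5, 0.1]
grip_width: 0.0551
time: 7.95
position: [0.5262, 0.0357, 0.1469]
tool_rot: [1.0, -0.016, -0.0, 0.0]
ft_force: [-0.2, -0.5, 0.8]
grip_width: 0.055
```

```bash
python3 -m jog '[{"grip":120,"travel":[0,0,0],"twist":0},{"grip":170,"travel":[0,0,0],"twist":0},{"grip":170,"travel":[0,0,0],"twist":0},{"grip":170,"travel":[0,0,0],"twist":0},{"grip":170,"travel":[0,0,0],"twist":0}]' 8
python3 -m jog '[{"grip":170,"travel":[0.8,0,0.4],"twist":0},{"grip":170,"travel":[0.9,-0.05,0.4],"twist":0}]' 10
python3 -m jog '[{"grip":170,"travel":[1,-0.03,0.2],"twist":0},{"grip":170,"travel":[1,-0.03,0],"twist":0}]' 10
```

```text
time: 8.45
position: [0.5267, 0.0363, 0.1472]
tool_rot: [1.0, -0.016, 0.0, -0.0]
ft_force: [-0.9, -0.0, 1.2]
grip_width: 0.0327
time: 8.65
position: [0.5443, 0.0357, 0.155]
tool_rot: [1.0, -0.016, 0.0, 0.0]
ft_force: [0.0, -0.2, -1.8]
grip_width: 0.0322
time: 8.85
position: [0.5656, 0.0349, 0.1583]
tool_rot: [1.0, -0.016, 0.001, 0.0]
ft_force: [-1.3, 0.4, 12.5]
grip_width: 0.033
```

```bash
python3 -m jog '[{"grip":170,"travel":[0.8,-0.03,0.3],"twist":0},{"grip":170,"travel":[0.8,-0.03,0.1],"twist":0}]' 10
python3 -m jog '[{"grip":170,"travel":[0.8,-0.03,0],"twist":0},{"grip":170,"travel":[0.7,-0.03,0],"twist":0}]' 10
python3 - <<'E'
from h import *
a=camera("scene")[140:260,190:310,::-1];w=camera("wrist")[40:300,80:400,::-1]
f=lambda i,s:cv2.resize(i,s,interpolation=cv2.INTER_CUBIC)
cv2.imwrite("pics/m5.png",np.hstack([f(a,(400,400)),f(w,(400,325))[:,:] if 0 else cv2.copyMakeBorder(f(w,(400,325)),0,75,0,0,0)]))
E
```

```text
time: 9.05
position: [0.5806, 0.0344, 0.1608]
tool_rot: [1.0, -0.016, 0.0, 0.0]
ft_force: [0.3, 0.1, -2.1]
grip_width: 0.0327
time: 9.25
position: [0.5949, 0.0339, 0.1602]
tool_rot: [1.0, -0.016, -0.001, -0.0]
ft_force: [0.2, -0.6, -2.1]
grip_width: 0.0326
```

View pics/m5.png

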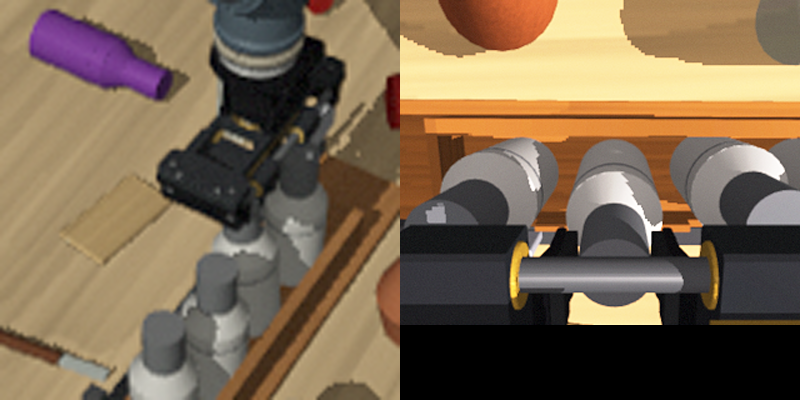

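The left bottle hangs in the grip, near upright (fz ≈ -2 N is its weight). I'll nudge it to the lane centre and lower it until contact.

```bash
python3 -m jog '[{"grip":170,"travel":[0.3,0,0],"twist":0},{"grip":170,"travel":[0.2,0,-0.2],"twist":0},{"grip":170,"travel":[0,0,0],"twist":0}]' 
python3 -m jog '[{"grip":170,"travel":[0,0,-0.15],"twist":0},{"grip":170,"travel":[0,0,0],"twist":0}]'
python3 -m jog '[{"grip":170,"travel":[0,0,-0.15],"twist":0},{"grip":170,"travel":[0,0,0],"twist":0}]'
```

```text
time: 9.65
position: [0.6006, 0.0338, 0.1594]
tool_rot: [1.0, -0.016, 0.001, 0.0]
ft_force: [1.1, -0.6, 0.9]
grip_width: 0.0336
time: 9.85
position: [0.6014, 0.0337, 0.1591]
tool_rot: [1.0, -0.016, 0.002, 0.0]
ft_force: [1.3, 0.5, 5.4]
grip_width: 0.0335
time: 10.05
position: [0.6028, 0.0336, 0.1588]
tool_rot: [1.0, -0.016, 0.004, 0.0]
ft_force: [2.0, -0.6, 9.8]
grip_width: 0.0334
```

```bash
python3 -m jog '[{"grip":170,"travel":[0,0,0.15],"twist":0},{"grip":160,"travel":[0,0,0],"twist":0},{"grip":150,"travel":[0,0,0],"twist":0},{"grip":140,"travel":[0,0,0],"twist":0},{"grip":125,"travel":[0,0,0],"twist":0},{"grip":110,"travel":[0,0,0],"twist":0},{"grip":100,"travel":[0,0,0],"twist":0},{"grip":94,"travel":[0,0,0],"twist":0}]' 
python3 -m jog '[{"grip":94,"travel":[0,0,0.5],"twist":0},{"grip":94,"travel":[0,0,2],"twist":0},{"grip":94,"travel":[0,0,3],"twist":0},{"grip":94,"travel":[-1,0,4],"twist":0},{"grip":94,"travel":[-5,0.5,0],"twist":0},{"grip":94,"travel":[-5,0.5,0],"twist":0},{"grip":94,"travel":[-5,0.5,0],"twist":0},{"grip":94,"travel":[-5,0.5,0],"twist":0}]'
python3 - <<'E'
from h import *
o=get_obs();print(o["position"].round(4).tolist(),o["tool_rot"].round(4).tolist())
a=camera("scene")[140:300,170:330,::-1];t=camera("top")[:,:,::-1];cv2.imwrite("pics/top5.png",t)
f=lambda i,s:cv2.resize(i,s,interpolation=cv2.INTER_CUBIC)
cv2.imwrite("pics/m6.png",np.hstack([f(a,(400,400)),f(t[130:210,240:320],(400,400))]))
E
```

```text
time: 10.85
position: [0.5993, 0.034, 0.1569]
tool_rot: [1.0, -0.016, -0.0, -0.0]
ft_force: [0.4, 0.1, -0.3]
grip_width: 0.0529
time: 11.65
position: [0.3887, 0.054, 0.2526]
tool_rot: [1.0, -0.016, 0.0, 0.0]
ft_force: [0.9, -0.3, -0.1]
grip_width: 0.0553
[0.3887, 0.054, 0.2526] [0.9999, -0.0156, 0.0004, 0.0001]
```

View pics/m6.png

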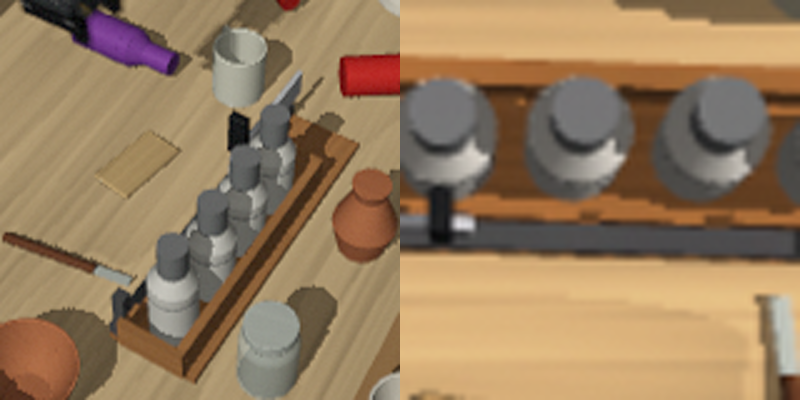

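All four bottles stand. Now the gate grip: grasp it high (z ≈ 127) and offset to the front so the hand clears the caps.

```bash
python3 -m jog '[{"grip":94,"travel":[3.9,1.4,0],"twist":0},{"grip":94,"travel":[3.9,1.4,0],"twist":0},{"grip":94,"travel":[3.9,1.4,0],"twist":0},{"grip":94,"travel":[3.9,1.5,0],"twist":0},{"grip":94,"travel":[0,0,-4],"twist":0},{"grip":94,"travel":[0,0,-4],"twist":0},{"grip":94,"travel":[0,0,0],"twist":0}]' 20
python3 - <<'E'
from h import *
o=get_obs();print(o["position"].round(4).tolist());camera("wrist")
for c in ("wrist","scene","top"):
    camera(c);print(c,[(np.round(d["at"],3).tolist(),round(d["p"],2)) for d in search_frame("gate_grip",c)])
E
```

```text
time: 12.45
position: [0.5428, 0.1109, 0.1676]
tool_rot: [1.0, -0.015, -0.006, 0.0]
ft_force: [-0.4, 0.3, 0.4]
grip_width: 0.0548
[0.5428, 0.1109, 0.1676]
wrist [([0.559, 0.171, 0.074], 0.91), ([0.6, 0.123, 0.032], 0.5)]
scene [([0.563, 0.112, 0.083], 0.58)]
top []
```

```bash
python3 -m jog '[{"grip":94,"travel":[0.1,0,-1.5],"twist":0},{"grip":94,"travel":[0,0,-1.5],"twist":0},{"grip":94,"travel":[0,0,-0.7],"twist":0},{"grip":94,"travel":[0,0,0],"twist":0},{"grip":94,"travel":[0,0,0],"twist":0}]' 20
python3 -m jog '[{"grip":150,"travel":[0,0,0],"twist":0},{"grip":200,"travel":[0,0,0],"twist":0},{"grip":230,"travel":[0,0,0],"twist":0},{"grip":230,"travel":[0,0,0],"twist":0},{"grip":230,"travel":[0,0,0],"twist":0}]'
```

```text
time: 13.3
position: [0.5482, 0.1108, 0.1361]
tool_rot: [1.0, -0.016, 0.001, -0.0]
ft_force: [0.3, -0.1, 0.4]
grip_width: 0.0547
time: 13.8
position: [0.5477, 0.1109, 0.1354]
tool_rot: [1.0, -0.016, 0.0, -0.0]
ft_force: [0.3, -0.9, -0.9]
grip_width: 0.0228
```

```bash
python3 -m jog '[{"grip":230,"travel":[0,0,0],"twist":0},{"grip":230,"travel":[0,0,0],"twist":0},{"grip":230,"travel":[0,0,0],"twist":0}]'
```

```text
time: 14.1
position: [0.5476, 0.1108, 0.1353]
tool_rot: [1.0, -0.016, -0.0, 0.0]
ft_force: [-0.2, 0.4, -0.4]
grip_width: 0.0092
```

```bash
python3 -m jog '[{"grip":230,"travel":[0,-0.7,0],"twist":0},{"grip":230,"travel":[-0.03,-1,0],"twist":0},{"grip":230,"travel":[-0.03,-1,0],"twist":0}]'
python3 - <<'E'
from h import *
a=camera("scene")[120:280,190:350,::-1];w=camera("wrist")[100:300,130:400,::-1]
f=lambda i,s:cv2.resize(i,s,interpolation=cv2.INTER_CUBIC)
cv2.imwrite("pics/m7.png",np.hstack([f(a,(400,400)),cv2.copyMakeBorder(f(w,(400,296)),0,104,0,0,0)]))
E
```

```text
time: 14.4
position: [0.547, 0.0829, 0.1353]
tool_rot: [1.0, -0.016, -0.0, 0.0]
ft_force: [-0.7, -0.5, 0.3]
grip_width: 0.0088
```

View pics/m7.png

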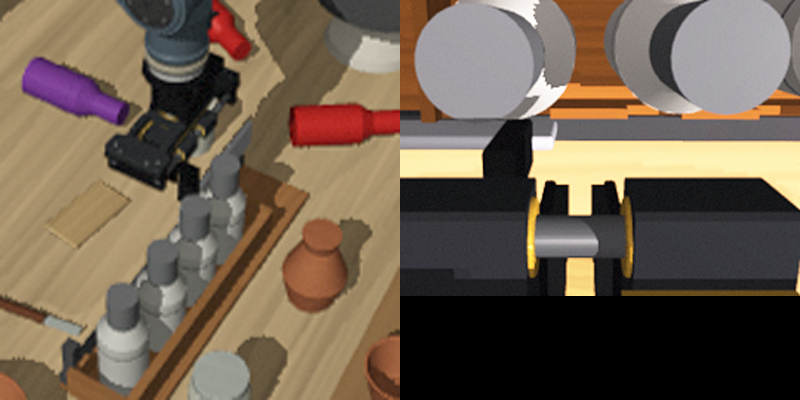

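The left panel shows the tab unmoved at (188,180). In the wrist panel it sits at (510,150), left of the closed fingers, so the grasp missed. I'll quantify the offset between hand and tab.

```bash
python3 - <<'E'
from h import *
o=get_obs();P,Q=o["position"],o["tool_rot"];print(P.round(4))
q=(.5968,-.0074,-.0303);c,s=np.cos(q[2]),np.sin(q[2])
def z(u,v,h):
    u,v=130+(u-400)/1.4815,100+v/1.48
    a,d=wray(u,v,P,Q);X=a+d*(h-a[2])/d[2];e=X-[q[0],q[1],0];return np.round([c*e[0]+s*e[1],-s*e[0]+c*e[1],h],4)
print("plate lead",z(556,130,.078),z(553,145,.078)); print("tabtop L/R +x edge",z(487,150,.139),z(510,150,.139),"capL",z(480,60,.172),"capMid",z(727,55,.172))
r=rackT(*q);e=P-[q[0],q[1],0];print("tcp rack",c*e[0]+s*e[1],-s*e[0]+c*e[1])
for y in(.116,.09):print("tab scene crop", [((proj("scene",r((-.049,y,zz)))-[190,120])*2.5).round(0).tolist() for zz in(.139,.078)])
R=Ro.from_quat(Q).as_matrix();print("tip scene crop",((proj("scene",P+R@[0,0,.022])-[190,120])*2.5).round(0))
t=camera("top");cv2.imwrite("pics/top7.png",t[:,:,::-1])
E
```

```text
[0.5471 0.0821 0.1353]
plate lead [-0.0375  0.0996  0.078 ] [-0.0457  0.1013  0.078 ]
tabtop L/R +x edge [-0.0316  0.1236  0.139 ] [-0.0316  0.1146  0.139 ] capL [0.0056 0.1172 0.172 ] capMid [0.0069 0.0427 0.172 ]
tcp rack -0.05239770255878451 0.0879577962592792
tab scene crop [[184.0, 167.0], [183.0, 199.0]]
tab scene crop [[173.0, 180.0], [172.0, 212.0]]
tip scene crop [170. 194.]
```

```bash
python3 -m jog '[{"grip":250,"travel":[-0.2,0,4],"twist":0},{"grip":250,"travel":[0,4,0],"twist":0},{"grip":250,"travel":[0,4,0],"twist":0},{"grip":250,"travel":[0,0,-3],"twist":0},{"grip":250,"travel":[0,0,-1.9],"twist":0},{"grip":250,"travel":[0,0,0],"twist":0}]' 20
python3 -m jog '[{"grip":250,"travel":[0,-1,0],"twist":0},{"grip":250,"travel":[0,-1,0],"twist":0},{"grip":250,"travel":[0,0,0],"twist":0}]'
python3 -m jog '[{"grip":250,"travel":[0,-1,0],"twist":0},{"grip":250,"travel":[0,-1,0],"twist":0},{"grip":250,"travel":[0,-1,0],"twist":0}]'
python3 - <<'E'
from h import *
a=camera("scene")[130:210,220:300,::-1];w=camera("wrist")[150:300,130:355,::-1]
f=lambda i,s:cv2.resize(i,s,interpolation=cv2.INTER_CUBIC)
cv2.imwrite("pics/m8.png",np.hstack([f(a,(400,400)),f(w,(400,400))]));cv2.imwrite("pics/top8.png",camera("top")[:,:,::-1])
E
```

```text
time: 15.15
position: [0.5425, 0.1641, 0.1239]
tool_rot: [1.0, -0.015, -0.003, 0.0]
ft_force: [-0.4, -0.3, 0.0]
grip_width: 0.002
time: 15.45
position: [0.546, 0.142, 0.1274]
tool_rot: [1.0, -0.017, 0.001, 0.0]
ft_force: [0.4, 0.2, -0.5]
grip_width: 0.0017
time: 15.75
position: [0.5451, 0.1128, 0.1266]
tool_rot: [1.0, -0.016, 0.0, 0.0]
ft_force: [-0.4, -0.4, -0.3]
grip_width: 0.002
```

View pics/m8.png

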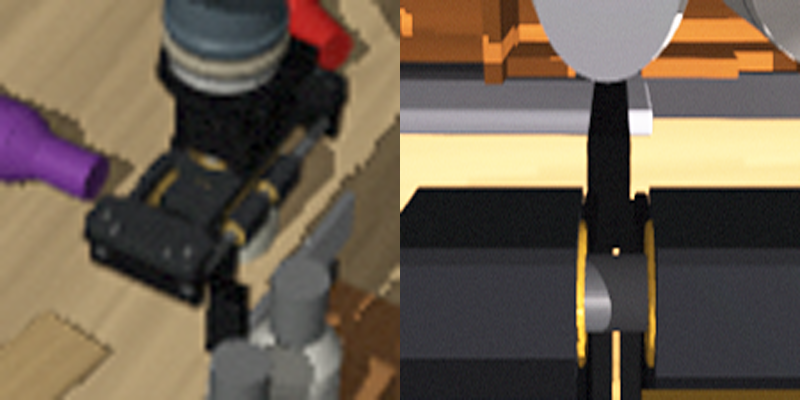

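The wrist panel shows the tab at (610,80–250) in front of the fingers: the hand passes its -x side. The tool sits further front than my estimate, so I'll shift +x about 13 mm, a bit higher for cap clearance, and retry.

```bash
python3 -m jog '[{"grip":250,"travel":[0,0,4],"twist":0},{"grip":250,"travel":[0.7,2.5,0],"twist":0},{"grip":250,"travel":[0.6,2.7,0],"twist":0},{"grip":250,"travel":[0,0,-2],"twist":0},{"grip":250,"travel":[0,0,-1.3],"twist":0},{"grip":250,"travel":[0,0,0],"twist":0},{"grip":250,"travel":[0,0,0],"twist":0}]' 20
python3 -m jog '[{"grip":250,"travel":[0,-1,0],"twist":0},{"grip":250,"travel":[0,-1,0],"twist":0},{"grip":250,"travel":[0,0,0],"twist":0}]'
python3 -m jog '[{"grip":250,"travel":[0,-1,0],"twist":0},{"grip":250,"travel":[0,-1,0],"twist":0}]'
```

```text
time: 16.6
position: [0.5576, 0.1655, 0.1328]
tool_rot: [1.0, -0.016, -0.001, 0.0]
ft_force: [0.1, 0.6, -1.0]
grip_width: 0.0019
time: 16.9
position: [0.5584, 0.144, 0.1338]
tool_rot: [1.0, -0.017, 0.0, 0.0]
ft_force: [0.6, 0.8, -0.0]
grip_width: 0.0018
time: 17.1
position: [0.5581, 0.125, 0.1335]
tool_rot: [1.0, -0.016, 0.0, 0.0]
ft_force: [-1.3, -0.2, -1.3]
grip_width: 0.0015
```

```bash
python3 -m jog '[{"grip":250,"travel":[0,-1,0],"twist":0},{"grip":250,"travel":[0,-1,0],"twist":0},{"grip":250,"travel":[0,-1,0],"twist":0}]'
python3 - <<'E'
from h import *
a=camera("scene");w=camera("wrist");cv2.imwrite("pics/s9.png",a[:,:,::-1]);cv2.imwrite("pics/w9.png",w[:,:,::-1])
r=rackT(.5968,-.0074,-.0303)
for y in(.116,.10,.09):
    u,v=proj("scene",r((-.049,y,.12))).round().astype(int);print(y,(u,v),a[v-2:v+3,u-1:u+2].mean((0,1)).round())
g=cv2.cvtColor(w,cv2.COLOR_RGB2GRAY)
for v in range(150,260,6):print(v,g[v,150:330:6])
E
```

```text
time: 17.4
position: [0.558, 0.0948, 0.1333]
tool_rot: [1.0, -0.016, -0.0, 0.0]
ft_force: [0.3, 0.2, -0.0]
grip_width: 0.0018
0.116 (np.int64(263), np.int64(191)) [17. 17. 17.]
0.1 (np.int64(261), np.int64(194)) [35. 32. 28.]
0.09 (np.int64(259), np.int64(196)) [131. 114.  85.]
150 [ 93  91  83  47 161 160 164 160 162 162 166 164 165 164 165 166 123 134
 137 138  95  97  98 101 128 134 135 133 124  47]
156 [ 86  86  88  62 163 164 163 161 164 162 163 165 165 165 164 164 131 131
 131 135  96  96  96  98 126 132 130 133 119  48]
162 [ 96  88  84 126 164 163 163 162 158 161 162 161 162 164 165 165 163 128
 130 133  85  84  85  89  91 130 130 130 131  50]
168 [ 99  95  86 126 167 162 161 165 162 162 166 163 161 163 160 162 164 124
 128 141  84  84  88  84  86 125 129 129 124  50]
174 [ 94  96  82  67 163 161 161 163 160 164 162 160 164 163 164 163 179 118
 184 171 172 171 172 172 171 146 124 122 124 122]
180 [ 87  87  82  73 160 163 162 159 167 162 164 165 163 163 162 163 248 248
  45  59  61  56  60  60  61  61 177 123 124 131]
186 [ 33  35 162 146  88  83  85  88  84  87  87  85  88  8
[... 891 characters left out ...]
 13  12  24 227
  19   9  23  22  21  20  22  21  20  26  23  20]
234 [ 20  20  21  22  25  23  22  21  21  23  22  25  26  19  58  17  20 229
  21  14  83  23  22  24  24  27  25  20  18  25]
240 [ 23  25  21  23  19  21  21  12  24  21  19  25  19  19 149  23  22 227
  16  14  93  24  23  23  29  24  21  26  23  26]
246 [ 46  47  47  48  50  51  46  47  46  52  46  47  45  40 108  43  49  37
  44  47  96  46  45  50  45  48  50  44  44  45]
252 [ 58  57  57  57  54  54  53  53  55  54  53  59  54  46 109  93  61  60
  57  58 103  53  58  57  54  60  57  60  55  59]
258 [ 52  58  58  55  55  58  58  52  57  50  54  52  55  41 114 123 103  68
  67  67 104  57  56  59  55  55  58  59  52  58]
```

The tab hasn't moved. In the wrist image the fingertips end at row ~223, not the ~208 the stated length implies, so they reach about 3 cm less than assumed. That also explains the shallow bottle grips. I'll go deeper, offset forward so the hand's body stays in front of the caps.

```bash
python3 -m jog '[{"grip":250,"travel":[0,0,4],"twist":0},{"grip":250,"travel":[-0.7,3.2,0],"twist":0},{"grip":250,"travel":[-0.8,3.3,0],"twist":0},{"grip":250,"travel":[0,0,-2],"twist":0},{"grip":250,"travel":[0,0,-2],"twist":0},{"grip":250,"travel":[0,0,0],"twist":0}]' 20
python3 -m jog '[{"grip":250,"travel":[0,0,-0.8],"twist":0},{"grip":250,"travel":[0,0,-0.7],"twist":0},{"grip":250,"travel":[0,0,0],"twist":0}]'
```

```text
time: 18.1
position: [0.5406, 0.1612, 0.1311]
tool_rot: [1.0, -0.015, -0.003, 0.0]
ft_force: [-0.4, 0.2, -0.7]
grip_width: 0.0019
time: 18.4
position: [0.5427, 0.1606, 0.1178]
tool_rot: [1.0, -0.016, -0.001, 0.0]
ft_force: [-0.9, -0.1, -0.3]
grip_width: 0.0016
```

```bash
python3 -m jog '[{"grip":250,"travel":[0,-1,0],"twist":0},{"grip":250,"travel":[0,-1,0],"twist":0},{"grip":250,"travel":[0,0,0],"twist":0}]'
python3 -m jog '[{"grip":250,"travel":[0,-1,0],"twist":0},{"grip":250,"travel":[0,-1,0],"twist":0},{"grip":250,"travel":[0,-0.5,0],"twist":0}]'
python3 - <<'E'
from h import *
a=camera("scene");w=camera("wrist");cv2.imwrite("pics/s10.png",a[:,:,::-1]);cv2.imwrite("pics/w10.png",w[:,:,::-1])
r=rackT(.5968,-.0074,-.0303)
for y in(.116,.10,.09):
    u,v=proj("scene",r((-.049,y,.12))).round().astype(int);print(y,(u,v),a[v-2:v+3,u-1:u+2].mean((0,1)).round())
g=cv2.cvtColor(w,cv2.COLOR_RGB2GRAY)
for v in range(168,246,6):print(v,g[v,180:330:6])
E
```

```text
time: 18.7
position: [0.5434, 0.1392, 0.1187]
tool_rot: [1.0, -0.017, 0.0, 0.0]
ft_force: [0.2, -0.3, -0.4]
grip_width: 0.0018
time: 19.0
position: [0.5428, 0.1151, 0.1185]
tool_rot: [1.0, -0.016, -0.0, -0.0]
ft_force: [-0.5, 2.5, 1.4]
grip_width: 0.0018
0.116 (np.int64(263), np.int64(191)) [22. 23. 24.]
0.1 (np.int64(261), np.int64(194)) [22. 23. 24.]
0.09 (np.int64(259), np.int64(196)) [66. 60. 49.]
168 [155 156 112  62  61  64  65  58 164 161 164 162 163 163 164 161 163 122
  59  63  60  65  60  62 128]
174 [ 82  88  77  91  90  92  87  88  89 148 164 166 163 166 163 163 164 164
 168 164 165 163 163 165 164]
180 [ 95  97 109 111 106 108 108 108 105 106 107 108 101 107  91  10  11   8
 101 101 102 100 100 100 101]
186 [111 108 107 111 110 110 106 108 106 102 106 107 108 105  90  11  15   9
  97 136 101 102  99 100 100]
192 [167 167 166 168 168 169 167 167 169 170 168 167 169 168 147  15  18  14
  15 246  96  97  99 100 101]
198 [150 152 151 153 151 152 153 154 157 156 150 155 158 156 133   8  16  10
  10 247 232 233 233 233 233]
204 [236 236 235 235 236 236 236 238 236 237 236 236 237 237 226  13  19  21
  17  13 238 237 237 238 237]
210 [239 239 239 238 239 239 239 239 238 239 239 237 238 238 224  14  19  22
  19  18 234 234 235 234 233]
216 [235 235 233 234 233 231 230 230 230 230 231 231 231 230 236  12  16  18
  22  25 232 233 234 233 234]
222 [ 19  19  22  20  20  19  22  23  22 216 158 238 237 238  86  19  23  23
  24  23  22  22  20  19  24]
228 [ 21  20  21  24  23  23  17  25  22  14   9  18 229  20  11  16  20  26
  25  25  20  20  24  22  20]
234 [ 24  24  20  22  25  24  23  21  20  61  14  20 231  15  13  83  22  24
  19  23  28  23  23  23  24]
240 [ 22  20  25  23  20  20  19  22  15 153  19  19 231  20   6  97  22  20
  22  22  21  19  24  24  24]
```

Contact: fy = 2.5 N matches the gate friction, and the tab is moving. Lowering slightly and pushing it along the track.

```bash
python3 -m jog '[{"grip":250,"travel":[0,-0.5,-0.3],"twist":0},{"grip":250,"travel":[-0.05,-1.5,0],"twist":0},{"grip":250,"travel":[-0.05,-1.5,0],"twist":0},{"grip":250,"travel":[-0.05,-1.5,0],"twist":0}]'
python3 -m jog '[{"grip":250,"travel":[-0.05,-1.5,0],"twist":0},{"grip":250,"travel":[-0.05,-1.5,0],"twist":0},{"grip":250,"travel":[-0.05,-1.5,0],"twist":0},{"grip":250,"travel":[-0.05,-1.5,0],"twist":0}]'
python3 - <<'E'
from h import *
w=camera("wrist");cv2.imwrite("pics/w11.png",w[:,:,::-1])
g=cv2.cvtColor(w,cv2.COLOR_RGB2GRAY)
for v in range(168,230,6):print(v,g[v,180:330:6])
E
```

```text
time: 19.5
position: [0.5417, 0.0647, 0.1152]
tool_rot: [1.0, -0.016, 0.0, -0.0]
ft_force: [1.9, 2.8, -1.4]
grip_width: 0.0014
time: 19.9
position: [0.5394, 0.0044, 0.1153]
tool_rot: [1.0, -0.016, -0.0, -0.0]
ft_force: [1.9, 2.3, -1.8]
grip_width: 0.0017
168 [163 165 158 139 115 116 123 117  72  61  63  60  60  60  60  60  62  63
  57  55  55  52 102 167 180]
174 [ 97  90  92 112 110 106  94  95  90  91  92 127 162 161 166 163 164 167
 164 165 165 162  86  84  76]
180 [ 85  84  90  87  87  86  87  86  75  76  71  73  72  72  71   9   7   7
  98 101 101 100 103 100 101]
186 [105 107 109 105 109 109 107 102 108 104 106 105 106 102  91  10  15  14
 111 131  98 100  99 105 103]
192 [148 150 146 146 145 144 143 146 142 140 140 140 138 137 119  10  11   7
  17 194  96 100  97  98 102]
198 [159 159 160 161 161 161 160 158 160 161 164 163 164 161 144  16  12  12
  11 255 232 233 234 233 234]
204 [237 237 237 237 238 237 238 238 238 239 238 237 238 238 226   9  21   9
  17  15 237 238 238 237 238]
210 [238 237 236 236 237 235 235 240 240 240 241 241 241 240 231  12  20  22
  12  11 240 240 240 240 240]
216 [230 233 232 231 232 232 233 232 232 233 232 234 233 233 237  13  17  19
  18  11 240 240 239 239 238]
222 [ 27  23  21  27  28  18  22  22  23 208 149 232 230 230  79  19  18  24
  23  25  20  22  21  23  22]
228 [ 26  22  20  25  27  25  23  23  25  14  15  22 226  14  15  17  20  19
  26  23  22  24  25  25  23]
```

```bash
python3 -m jog '[{"grip":250,"travel":[-0.05,-1.5,0],"twist":0},{"grip":250,"travel":[-0.05,-1.5,0],"twist":0},{"grip":250,"travel":[-0.05,-1.5,0],"twist":0},{"grip":250,"travel":[-0.05,-1.5,0],"twist":0},{"grip":250,"travel":[-0.05,-1.5,0],"twist":0},{"grip":250,"travel":[-0.05,-1.5,0],"twist":0},{"grip":250,"travel":[0,0,0],"twist":0}]'
python3 -m jog '[{"grip":250,"travel":[0,-0.7,0],"twist":0},{"grip":250,"travel":[0,-0.5,0],"twist":0}]'
python3 -m jog '[{"grip":250,"travel":[0,-0.4,0],"twist":0},{"grip":250,"travel":[0,-0.3,0],"twist":0}]'
```

```text
time: 20.65
position: [0.5369, -0.087, 0.1154]
tool_rot: [1.0, -0.017, 0.0, 0.001]
ft_force: [0.5, 0.4, 0.6]
grip_width: 0.0019
time: 20.85
position: [0.5361, -0.0961, 0.1152]
tool_rot: [1.0, -0.015, -0.0, -0.0]
ft_force: [-1.1, 2.6, 0.9]
grip_width: 0.0016
time: 21.05
position: [0.536, -0.1029, 0.1152]
tool_rot: [1.0, -0.015, -0.001, -0.0]
ft_force: [-1.6, 2.2, 0.1]
grip_width: 0.0017
```

```bash
python3 -m jog '[{"grip":250,"travel":[0,-0.3,0],"twist":0},{"grip":250,"travel":[0,-0.3,0],"twist":0}]'
python3 -m jog '[{"grip":250,"travel":[0,-0.3,0],"twist":0},{"grip":250,"travel":[0,-0.2,0],"twist":0}]'
python3 -m jog '[{"grip":250,"travel":[0,-0.2,0],"twist":0}]'
```

```text
time: 21.25
position: [0.5359, -0.1072, 0.1151]
tool_rot: [1.0, -0.016, -0.001, -0.002]
ft_force: [1.1, 12.5, 3.3]
grip_width: 0.0016
time: 21.45
position: [0.5359, -0.1073, 0.1152]
tool_rot: [1.0, -0.018, -0.001, -0.006]
ft_force: [3.8, 24.7, 4.6]
grip_width: 0.0015
time: 21.55
position: [0.5358, -0.1074, 0.1152]
tool_rot: [1.0, -0.018, -0.001, -0.008]
ft_force: [4.6, 30.1, 7.4]
grip_width: 0.0016
```

Hard stop reached: force rises while position stays at y = -0.107. Backing off, raising and checking.

```bash
python3 -m jog '[{"grip":250,"travel":[0,1,0],"twist":0},{"grip":250,"travel":[0,1,0],"twist":0},{"grip":250,"travel":[0,0,3],"twist":0},{"grip":250,"travel":[0,0,4],"twist":0},{"grip":250,"travel":[-2,0,4],"twist":0},{"grip":250,"travel":[-5,0,2],"twist":0},{"grip":250,"travel":[-5,-1,0],"twist":0},{"grip":250,"travel":[-4,-1,0],"twist":0}]'
python3 -m jog '[{"grip":200,"travel":[0,0,0],"twist":0},{"grip":200,"travel":[0,0,0],"twist":0},{"grip":200,"travel":[0,0,0],"twist":0}]'
python3 - <<'E'
from h import *
a=camera("scene");t=camera("top");cv2.imwrite("pics/sF.png",a[:,:,::-1]);cv2.imwrite("pics/tF.png",t[:,:,::-1])
r=rackT(.5968,-.0074,-.0303)
gt=cv2.cvtColor(t,cv2.COLOR_RGB2GRAY);g0=cv2.cvtColor(cv2.imread("pics/top5.png"),cv2.COLOR_BGR2GRAY)
# plate/tab along row z=.139 at x=-49 ; cap tops at z=.172
ys=np.arange(-.16,.14,.006)
print("tab row",[(round(y,3),int(gt[tuple(proj('top',r((-.045,y,.139))).round().astype(int)[::-1])])) for y in ys])
print("plate row",[(round(y,3),int(gt[tuple(proj('top',r((-.049,y,.078))).round().astype(int)[::-1])])) for y in np.arange(-.16,.3,.01)])
# cap tops: unsaturated bright-grey blobs
d=cv2.absdiff(gt,g0);n,_,st,ce=cv2.connectedComponentsWithStats((d>25).astype(np.uint8))
print([(s.tolist(),c.round().tolist()) for s,c in zip(st[1:],ce[1:]) if s[4]>8])
hsv=cv2.cvtColor(t,cv2.COLOR_RGB2HSV)
for nme,y in dict(capR=-.1136,m=-.038,l=.041,capL=.116).items():
    u,v=proj("top",r((.003,y,.172)));m=np.zeros_like(gt)
    x0,y0=int(u)-13,int(v)-13;p=t[y0:y0+26,x0:x0+26].astype(int);k=((p.max(2)-p.min(2))<14)&(p.mean(2)>70)&(p.mean(2)<125)
    nn,lab,s2,c2=cv2.connectedComponentsWithStats(k.astype(np.uint8));i=1+np.argmax(s2[1:,4]);print(nme,(u,v),"cap blob",c2[i]+[x0,y0],s2[i,2:])
for n in["gate_grip","bottle_a_mid"]:
  for c in("scene","top"):print(n,c,[(np.round(x["at"],3).tolist(),round(x["p"],2)) for x in search_frame(n,c)])
E
```

```text
time: 22.35
position: [0.3793, -0.1164, 0.2447]
tool_rot: [1.0, -0.015, 0.001, 0.001]
ft_force: [0.9, -0.6, -0.2]
grip_width: 0.0014
time: 22.65
position: [0.3826, -0.117, 0.2443]
tool_rot: [1.0, -0.016, 0.001, 0.001]
ft_force: [0.5, 0.2, -0.3]
grip_width: 0.016
tab row [(np.float64(-0.16), 189), (np.float64(-0.154), 141), (np.float64(-0.148), 97), (np.float64(-0.142), 54), (np.float64(-0.136), 68), (np.float64(-0.13), 89), (np.float64(-0.124), 35), (np.float64(-0.118), 34), (np.float64(-0.112), 14), (np.float64(-0.106), 10), (np.float64(-0.1), 62), (np.float64(-0.094), 93), (np.float64(-0.088), 126), (np.float64(-0.082), 83), (np.float64(-0.076), 84), (np.float64(-0.07), 73), (np.float64(-0.064), 69), (np.float64(-0.058), 111), (np.float64(-0.052), 111), (np.float64(-0.046), 113), (np.float64(-0.04), 107), (np.float64(-0.034), 114), (np.float64(-0.028), 115), (np.float64(-0.022), 113), (np.float64(-0.016), 112), (np.float64(-0.01), 122), (np.float64(-0.004), 125), (np.float64(0.002), 125), (np.float64(0.008), 125), (np.float64(0.014), 125), (np.float64(0.02), 126), (np.float64(0.026
[... 2569 characters left out ...]
pR (np.float64(334.098743413179), np.float64(153.73168859748506)) cap blob [329.62173913 155.90434783] [ 21  17 230]
m (np.float64(305.85911928033863), np.float64(153.06208311453173)) cap blob [301.80633803 155.10915493] [ 21  20 284]
l (np.float64(276.38059179105494), np.float64(152.36310130289854)) cap blob [274.5        154.29296875] [ 21  19 256]
capL (np.float64(248.42404347182247), np.float64(151.70020798849222)) cap blob [247.42857143 154.07792208] [ 19  18 231]
gate_grip scene [([0.549, -0.128, 0.075], 0.52)]
gate_grip top [([0.55, -0.066, 0.074], 0.88), ([0.586, 0.074, 0.014], 0.7)]
bottle_a_mid scene [([0.615, -0.061, 0.114], 0.57)]
bottle_a_mid top [([0.596, -0.039, 0.118], 0.69)]
```

The top view puts the plate's trailing end at rack y ≈ +50 mm and the grip at about -120 mm, which is the home position. The bottle pixels are unchanged from before the gate move. Handing in.

```bash
python3 -c "
from rig import *
hand_in();print(get_obs()['time'])"
```

```text
the job is handed in; nothing more can be done
the job is handed in; nothing more can be done
```

Both tipped bottles are standing in the lane again, the gate is fully home against its end stop, and the arm is clear of everything. The job is handed in; the last clock reading before that was 22.65 s.

**Last checks**
- **Gate:** the push force climbed to about 30 N with no further movement. The top picture puts the plate's trailing end at rack y of about +50 mm and the grip at about -120 mm, both matching home.
- **Bottles:** all four looked upright in the last picture I viewed, taken before the gate moves. The top picture taken after them showed no change over the bottles.
- **Bystanders:** none were touched on purpose. The rib and trimmer may be hidden by the arm in that last comparison, so I did not check them separately.

**What went wrong or is uncertain**
- **First bottle (right):** the cap slipped partly in a shallow grip. The next picture showed it standing, but I did not see or control how it settled.
- **Second bottle (left):** this was a controlled set-down. I lowered it until the floor took its weight, then opened the fingers slowly.
- **Fingers:** they seemed to reach about 3 cm less than stated. My first attempt to grip the gate's tab and two early pushes missed it without moving anything.
- **How the gate was closed:** I slid it by pushing its black grip with closed fingers rather than gripping it.
- **Picture limit:** I had used all 12 picture views by then, so the final state was checked only by pixel values and the detection networks. Those networks placed the gate grip inconsistently: y = -0.128 m from the scene camera, which fits home, and -0.066 m from the top camera, which is closer to the middle of the plate.

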